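Press the storeroom canisters' vents shut, tallest to shortest

ROBOT

A 6-joint arm with a two-finger parallel gripper is mounted at the origin on the work surface. World frame = base frame: x ahead of the robot, y to its left, z up, the work surface at z = 0. Lengths are in m, angles in rad, forces in N, time in s.
With the tool pointing down it reaches from about 0.275 to 0.775 m from the base axis. Payload 14.6 kg.
Tool frame: the origin (TCP) lies between the finger pads; the fingertips stand 14 mm ahead of it and the grasp point (between the pads) lies 5 mm behind it; z points along the fingers, y is the line along which they close (so a half turn about z gives the same grasp; the last joint's range is limited). The gripper opens to 85 mm and grips with 20 to 120 N. Pads are 22 mm wide; open, the fingers measure 114 mm over their backs; the gripper's body (76 mm by 85 mm) begins 54 mm behind the grasp point. The pads swing forward as they close: fully open they stand 13 mm farther back than shut.
Start: joints at [1.141, 0.263, -0.048, 1.259, 0, 1.415], TCP at [0.142, 0.505, 0.245] pointing down, gripper open.
Joint ranges: [-2.65, 2.65], [-0.89, 1.7], [-1.18, 1.37], [-2.13, 2.11], [-1.35, 1.29], [-3.14, 3.14]. Speed limits (rad/s): [1.89, 1.89, 2.57, 2.79, 3.14, 3.14].

INTERFACE

Orientations are given as a unit quaternion [w, x, y, z].
In Python, from rig import env, eyes, order gives the robot as it stands.
- The arm moves only by the tool drive_tool, never from a script. Its argument "moves" is a list that holds one entry, the list of rows, each a list of 7 numbers: the turn, a rotation vector about the tool's x, y, z in rad, then the shift along the tool's x, y, z in cm, then the gripper's target within -1 to 1 (shut at 1, half-way at 0, fully open at -1). In form: [[[rx, ry, rz, tx, ty, tz, jaw], ...]]. A call has 1 to 10 rows; each row is the pose to reach, as a shift and turn from the pose commanded when the call began, along the tool's axes at that moment; what a row does not reach only later rows make up. A row lasts 1/10 s, in which the tool goes at most 50 mm and 8.59 degrees, less where a joint would pass 70% of its speed; a pose out of reach is approached as far as the arm can. A call with a gripper value outside its range is refused whole. The fingers move at their own pace and stop on an object; the grip force is fixed at half the most. Time passes only in rows, so rows that repeat a pose let the fingers close. It gives the time, the measured TCP pose, the force, the opening and the grip force at its end, in the units of the state.
- env.get_state(): the state, without advancing time (a new reading comes with each control period).
- eyes.read_camera(name): name is "scene" or "top"; returns a dict with "color" (420x560x3 uint8, blue, green, red), "depth" (420x560 float32, m along the optical axis (not along the pixel's ray), 0 where there is no reading), "fx", "fy", "cx", "cy" (pixels), "pose" (4x4, takes a point from camera to world coordinates). Camera axes: x right, y down, z forward; pixel columns grow to the right and rows downward; lengths in m; the calibration is good to about 2 mm. A picture is of the moment at which its call begins.
- order.job_done(): hands the job in; it is judged then, once.
The state is a dict: "time_s": time; "joint_positions": joint angles; "qd": joint speeds; "effort": joint torques, N m; "tcp_pos": TCP position; "orientation": TCP orientation; "wrist_force": force on the tool from outside, world axes, zero at the start; "torque": the same for the moment, N m; "width": finger opening in m; "gripper_force": force on a finger pad.
Only numpy, scipy, OpenCV 4.12 (cv2) and the standard library are available. Lean on these libraries where they do the work, as an engineer would, in place of code of your own. Each camera call takes 0.05 s, during which the arm holds its last target. There are 200 camera calls.

TASK

The three steel canisters with a raised vent button on the lid have just been filled: shut their vents. With a fingertip, gently press each button all the way down, on the tallest canister first, then on the middle-sized one, and last on the shortest. Do not pick up or shift the canisters, leave everything else on the table where it is, and finish with the hand clear.

Things in the scene. Friction and masses are not known exactly. Their poses are not given: they have to be found in the camera images.
- canister_tall: The tall one of the three steel canisters with a vent button: a loose upright cylinder 164 mm across its lid, 190 mm from the table to the flat top of the lid. Origin at the centre of its underside, z up. At the centre of the lid stands a fixed round steel lifting knob, 18 mm wide and 18 mm high; the vent button stands 48 mm from the centre along the canister's own +x axis.
- vent_tall_top (a point): Centre of the flat top face of the round black vent button (25 mm wide) on the tall canister's lid; moves with the button. It stands 25 to 27 mm above the lid at the start and 15 mm above it when the button has been pressed fully down and let go.
- vent_tall (a joint): How far the vent button of the tall canister is pressed straight down, in m: 0 fully raised, 0.012 fully down at its stop. It starts at 0 to 0.002. It slides with a steady drag of about 3 N and stays where it is left (no spring). The button sits in a springy rubber seat: pressed with more than 4 N beyond its stop, button and seat together give up to 10 mm more (14 N), and come back up by those 10 mm when let go; this give does not count in the value.
- canister_middle: The middle-sized one of the three steel canisters with a vent button: a loose upright cylinder 134 mm across its lid, 150 mm from the table to the flat top of the lid. Origin at the centre of its underside, z up. At the centre of the lid stands a fixed round steel lifting knob, 18 mm wide and 18 mm high; the vent button stands 42 mm from the centre along the canister's own +x axis.
- vent_middle_top (a point): Centre of the flat top face of the round black vent button (25 mm wide) on the middle-sized canister's lid; moves with the button. It stands 25 to 27 mm above the lid at the start and 15 mm above it when the button has been pressed fully down and let go.
- vent_middle (a joint): How far the vent button of the middle-sized canister is pressed straight down, in m: 0 fully raised, 0.012 fully down at its stop. It starts at 0 to 0.002. It slides with a steady drag of about 3 N and stays where it is left (no spring). The button sits in a springy rubber seat: pressed with more than 4 N beyond its stop, button and seat together give up to 10 mm more (14 N), and come back up by those 10 mm when let go; this give does not count in the value.
- canister_short: The short one of the three steel canisters with a vent button: a loose upright cylinder 114 mm across its lid, 115 mm from the table to the flat top of the lid. Origin at the centre of its underside, z up. At the centre of the lid stands a fixed round steel lifting knob, 18 mm wide and 18 mm high; the vent button stands 36 mm from the centre along the canister's own +x axis.
- vent_short_top (a point): Centre of the flat top face of the round black vent button (25 mm wide) on the short canister's lid; moves with the button. It stands 25 to 27 mm above the lid at the start and 15 mm above it when the button has been pressed fully down and let go.
- vent_short (a joint): How far the vent button of the short canister is pressed straight down, in m: 0 fully raised, 0.012 fully down at its stop. It starts at 0 to 0.002. It slides with a steady drag of about 3 N and stays where it is left (no spring). The button sits in a springy rubber seat: pressed with more than 4 N beyond its stop, button and seat together give up to 10 mm more (14 N), and come back up by those 10 mm when let go; this give does not count in the value.
- jar_spice: Bystander: a small round brown jar with a screw lid, 64 mm wide, 95 mm tall; origin at the centre of its underside, z up.
- jar_salt: Bystander: a small round white jar with a screw lid, 60 mm wide, 85 mm tall; origin at the centre of its underside, z up.
- bottle: Bystander: a round brown bottle, 60 mm wide, 200 mm tall; origin at the centre of its underside, z up.
- tumbler: Bystander: an open steel drinking tumbler, 68 mm wide at the rim, 90 mm tall; origin at the centre of its underside, z up.
- plain_tin: Bystander: a small steel tin with a lid knob but NO vent button, 88 mm wide, 80 mm tall to the lid and 98 mm to the knob; origin at the centre of its underside, z up.
- bowl: Bystander: a steel bowl, 120 mm wide, 45 mm tall; origin at the centre of its underside, z up.
- spoon: Bystander: a steel spoon lying flat; origin in its middle part, x along it.
Things that resemble listed ones, but are neither listed nor needed, are in the scene too. Leave any green or orange look-alike of the canister_short alone.

How it is judged:
By the outcome, as a careful person would: the job done as asked, in the order asked, and still so for the second after the job is handed in, with the robot touching nothing.
It also fails if it takes over 70 s, if anything falls off the work surface, if the arm or the gripper's body presses on something with over 40 N, if the wrist force passes 120 N, or if a joint passes its speed limit or range.

## Working session

There is one attempt and no reset: what is moved stays moved. The work goes in short steps, Python scripts to look and compute and a tool call to move; the robot and the scene stay as the last step left them, time stands still between calls to the robot, and variables do not carry over. Pictures are saved under pics/ and viewed, at most 10 in all, crops included, and the job is handed in when it is done.

Besides the shell and the picture viewer there is one more tool, called as name(argument=value, ...) on one line, values as JSON. drive_tool: Moves the arm, as the interface text tells. Its arguments: {"type":"object","properties":{"moves":{"type":"array"}},"required":["moves"]}

```bash
mkdir -p pics; cat > h.py <<'E'
from rig import env, eyes, order
import numpy as np, cv2
def cloud(c):
    d=c["depth"];v,u=np.indices(d.shape)
    p=np.stack([(u-c["cx"])/c["fx"]*d,(v-c["cy"])/c["fy"]*d,d,np.ones_like(d)],-1)
    w=(p@c["pose"].T)[...,:3]; w[d==0]=np.nan; return w
E
python3 - <<'E'
from h import *
for n in("top","scene"):
    c=eyes.read_camera(n); np.savez(n+".npz",**c)
    cv2.imwrite(f"pics/{n}0.png",cv2.resize(c["color"],(800,600)))
    print(n,c["pose"][:3].round(3).tolist(),c["fx"])
s=env.get_state();print(s["tcp_pos"],s["orientation"],s["wrist_force"],s["time_s"])
E
```

```text
top [[0.119, -0.969, 0.216, 0.245], [-0.993, -0.115, 0.029, 0.056], [-0.004, -0.218, -0.976, 1.333]] 474.3460234208904
scene [[0.841, 0.297, -0.452, 1.135], [0.541, -0.486, 0.687, -0.895], [-0.015, -0.822, -0.569, 0.955]] 485.2483951985806
[0.14236341 0.50509249 0.24486619] [-1.47910824e-04  1.36984185e-01  9.90573119e-01 -4.54052258e-04] [-0.22471322 -0.30001861 -0.04011804] 0.1
```

View pics/top0.png

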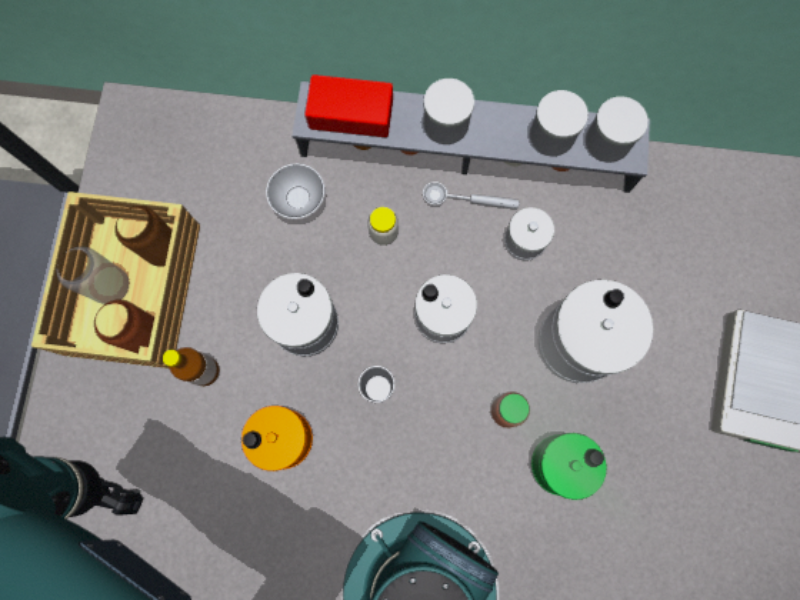

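View pics/scene0.png

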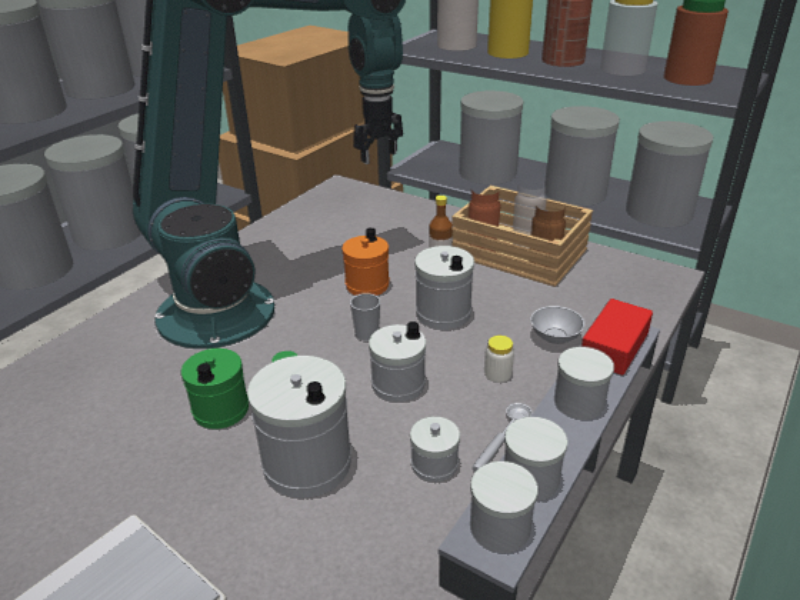

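The top view shows three steel canisters with black buttons. The tall one has its lid at (605,327) and button at (613,298), the middle one (295,310) with (305,288), and the short one (446,307) with (430,293). The green (572,466) and orange (275,438) ones are look-alikes, the tin at (530,230) has no button, and the three cans at the back stand on a shelf. I'll measure the heights next and check the buttons in an enlarged crop.

```bash
cat > m.py <<'E'
from h import *
from scipy.optimize import least_squares
from scipy.spatial.transform import Rotation as R
def measure(c):
    w=cloud(c); g=c["color"].max(2).astype(int); out={}
    s=1/1.42857
    for n,H,r,o,(lu,lv),(bu,bv) in [("tall",.19,.082,.048,(605,327),(613,298)),("mid",.15,.067,.042,(295,310),(305,288)),("short",.115,.057,.036,(446,307),(430,293))]:
        lu,lv,bu,bv=[x*s for x in(lu,lv,bu,bv)]
        V,U=np.indices(g.shape); m=np.hypot(U-lu,V-lv)<r*560
        lid=w[m&(abs(w[...,2]-H)<.006)]
        (cx,cy),rad=cv2.minEnclosingCircle(lid[:,:2].astype(np.float32))
        b=m&(np.hypot(U-bu,V-bv)<11)&(w[...,2]>H+.009)
        B=w[b]; top=B[B[:,2]>H+.009]; zt=np.median(B[B[:,2]>np.percentile(B[:,2],50)][:,2]); t=B[abs(B[:,2]-zt)<.005]
        bc=(t.min(0)+t.max(0))/2
        print(n,"lid",np.round([cx,cy,rad,np.median(lid[:,2])],4),"btn",bc[:2].round(4),"mean",t.mean(0).round(4),"top-lid mm",round((zt-np.median(lid[:,2]))*1e3,1),"offset",np.round(np.hypot(bc[0]-cx,bc[1]-cy),4),"want",o,"ext",np.ptp(t,0)[:2].round(3),len(t))
if __name__=="__main__":
    c=dict(np.load("top.npz")); measure(c)
    im=c["color"]; L=[cv2.resize(im[v-45:v+45,u-45:u+45],(400,400),interpolation=cv2.INTER_CUBIC)[:, :] for u,v in((424,224),(207,213),(311,212))]
    cv2.imwrite("pics/crop.png",cv2.resize(np.hstack(L),(798,266)))
E
python3 m.py
```

```text
tall lid [ 0.4976 -0.2604  0.0822  0.1915] btn [ 0.5451 -0.2693] mean [ 0.5444 -0.2686  0.2187] top-lid mm 28.1 offset 0.0483 want 0.048 ext [0.024 0.025] 79
mid lid [0.4721 0.2799 0.0677 0.1512] btn [0.5098 0.2649] mean [0.5098 0.2651 0.1766] top-lid mm 26.5 offset 0.0406 want 0.042 ext [0.024 0.023] 72
short lid [0.5199 0.011  0.0578 0.1164] btn [0.5355 0.0425] mean [0.5356 0.0425 0.1427] top-lid mm 27.5 offset 0.0351 want 0.036 ext [0.023 0.021] 63
```

View pics/crop.png

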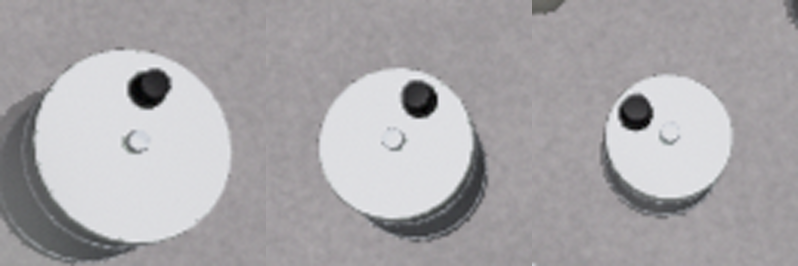

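Lid radii, heights and button offsets all match the given sizes, with a camera z bias of about +1.5 mm. The tall canister's button is at (0.545,-0.269), the middle one's at (0.510,0.265) and the short one's at (0.5355,0.0425). Next I'll raise the arm, shut the fingers and go toward the tall canister.

drive_tool(moves=[[[0,0,0,0,0,-3,1],[0,0,0,-2,-2,-6,1],[0,0,0,-5,-5,-6,1],[0,0,0,-8,-9,-6,1],[0,0,0,-11,-12,-6,1],[0,0,0,-15,-16,-6,1],[0,0,0,-19,-20,-6,1],[0,0,0,-22,-23,-6,1],[0,0,0,-25,-27,-6,1],[0,0,0,-28,-30,-6,1]]])

```text
time_s: 1.1
tcp_pos: [0.3283, 0.1433, 0.3053]
orientation: [0.0, 0.137, 0.991, 0.0]
wrist_force: [1.9, 0.9, 0.0]
width: 0.0
gripper_force: 0.0
```

```bash
cat > go.py <<'E'
from h import *
import sys
from scipy.spatial.transform import Rotation as R
T=dict(tall=(.5447,-.2689),mid=(.5100,.2650),short=(.5355,.0425))
s=env.get_state();q=s["orientation"];M=R.from_quat(np.r_[q[1:],q[0]])
print("t",s["time_s"],"tcp",s["tcp_pos"].round(4),"z-axis",M.as_matrix()[:,2].round(4),"q6",s["joint_positions"].round(2),"w",s["width"],"F",np.round(s["wrist_force"],1))
for k in T: print(k,"tool dxy cm",(M.inv().apply(np.r_[T[k],s["tcp_pos"][2]]-s["tcp_pos"])*100).round(2))
E
python3 go.py
```

```text
t 1.1 tcp [0.3283 0.1433 0.3053] z-axis [ 1.e-04  0.e+00 -1.e+00] q6 [ 0.18 -0.04 -0.24  1.37  0.    0.46] w 2.411535162987375e-05 F [1.9 0.9 0. ]
tall tool dxy cm [-32.01 -33.8    0.  ]
mid tool dxy cm [-14.19  16.64   0.  ]
short tool dxy cm [-22.68  -4.08   0.  ]
```

drive_tool(moves=[[[0,0,0,-3,-3.5,0,1],[0,0,0,-6,-7,0,1],[0,0,0,-9.5,-10,0,1],[0,0,0,-13,-13.5,0,1],[0,0,0,-16,-17,0,1],[0,0,0,-19,-20,0,1],[0,0,0,-22.5,-24,0,1],[0,0,0,-26,-27.5,0,1],[0,0,0,-29,-31,0,1],[0,0,0,-31.5,-33.5,0,1]]])

```text
time_s: 2.1
tcp_pos: [0.5411, -0.2655, 0.3044]
orientation: [-0.0, 0.138, 0.99, 0.0]
wrist_force: [-0.2, 0.6, -0.4]
width: 0.0001
gripper_force: 0.0
```

drive_tool(moves=[[[0,0,0,0,0,2,1],[0,0,0,0,0,4,1],[0,0,0,0,0,5,1],[0,0,0,0,0,5,1],[0,0,0,0,0,5,1]]])

```text
time_s: 2.6
tcp_pos: [0.5406, -0.2626, 0.256]
orientation: [0.0, 0.137, 0.991, -0.0]
wrist_force: [0.1, 0.1, -0.4]
width: -0.0
gripper_force: 0.0
```

```bash
python3 go.py; python3 -c "
from h import *
c=eyes.read_camera('scene');print('cam')
cv2.imwrite('pics/s1.png',cv2.resize(c['color'][160:370,120:400],(800,600)))"
```

```text
t 2.6 tcp [ 0.5406 -0.2626  0.256 ] z-axis [ 4.e-04 -3.e-04 -1.e+00] q6 [-0.59  0.39  0.18  1.35 -0.   -0.31] w -2.534954831635851e-05 F [ 0.1  0.1 -0.4]
tall tool dxy cm [-0.56 -0.5   0.  ]
mid tool dxy cm [ 1.725e+01  4.995e+01 -2.000e-02]
short tool dxy cm [ 8.770e+00  2.923e+01 -1.000e-02]
cam
```

View pics/s1.png

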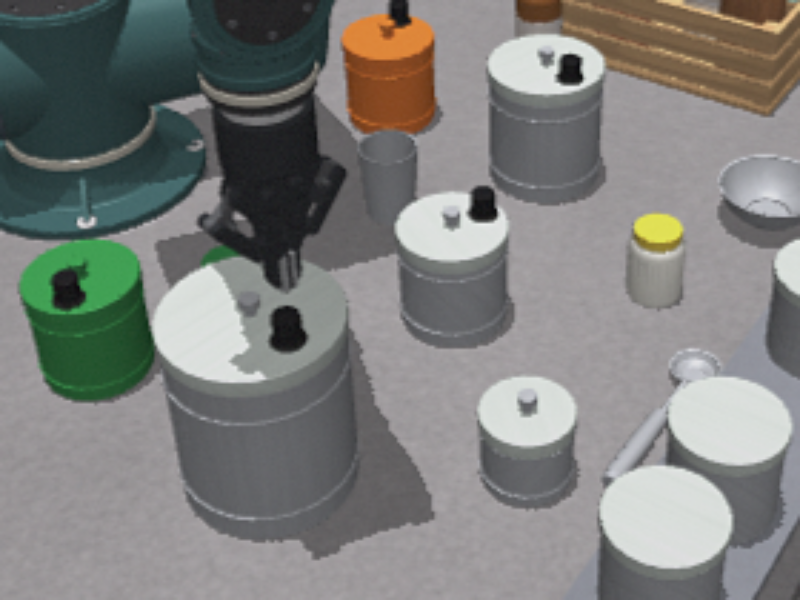

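The shut fingertips hang at (285,285), over the button at (288,328) and a few mm short of it. I'll correct that, then press slowly.

drive_tool(moves=[[[0,0,0,-0.55,-0.5,0,1],[0,0,0,-0.55,-0.5,0.5,1],[0,0,0,-0.55,-0.5,1,1],[0,0,0,-0.55,-0.5,1.5,1],[0,0,0,-0.55,-0.5,1.8,1],[0,0,0,-0.55,-0.5,2.1,1],[0,0,0,-0.55,-0.5,2.4,1],[0,0,0,-0.55,-0.5,2.7,1],[0,0,0,-0.55,-0.5,3.0,1],[0,0,0,-0.55,-0.5,3.0,1]]])

```text
time_s: 3.65
tcp_pos: [0.5445, -0.269, 0.225]
orientation: [-0.0, 0.137, 0.991, 0.0]
wrist_force: [-0.1, 0.3, -0.0]
width: 0.0002
gripper_force: 0.0
```

```bash
python3 go.py
```

```text
t 3.65 tcp [ 0.5445 -0.269   0.225 ] z-axis [-2.e-04  1.e-04 -1.e+00] q6 [-0.59  0.41  0.12  1.28 -0.   -0.32] w 0.00021129761172914376 F [-0.1  0.3 -0. ]
tall tool dxy cm [-0.02  0.01 -0.  ]
mid tool dxy cm [17.81 50.46  0.  ]
short tool dxy cm [ 9.32 29.74  0.  ]
```

drive_tool(moves=[[[0,0,0,0,0,0.2,1],[0,0,0,0,0,0.4,1],[0,0,0,0,0,0.6,1],[0,0,0,0,0,0.7,1]]])

```text
time_s: 4.05
tcp_pos: [0.5446, -0.269, 0.2182]
orientation: [0.0, 0.137, 0.991, -0.0]
wrist_force: [-0.2, 0.5, 4.9]
width: 0.0001
gripper_force: 2.3
```

drive_tool(moves=[[[0,0,0,0,0,0.1,1],[0,0,0,0,0,0.2,1],[0,0,0,0,0,0.3,1],[0,0,0,0,0,0.3,1]]])

```text
time_s: 4.45
tcp_pos: [0.5446, -0.2691, 0.2155]
orientation: [0.0, 0.137, 0.991, -0.0]
wrist_force: [-1.6, 1.2, 7.2]
width: 0.0004
gripper_force: 3.6
```

drive_tool(moves=[[[0,0,0,0,0,0.1,1],[0,0,0,0,0,0.2,1],[0,0,0,0,0,0.2,1],[0,0,0,0,0,0.2,1]]])

```text
time_s: 4.85
tcp_pos: [0.5446, -0.2691, 0.2138]
orientation: [0.0, 0.137, 0.991, -0.0]
wrist_force: [-1.4, 1.3, 8.7]
width: -0.0002
gripper_force: 4.5
```

drive_tool(moves=[[[0,0,0,0,0,-0.4,1],[0,0,0,0,0,-0.9,1],[0,0,0,0,0,-1.5,1],[0,0,0,0,0,-3,1],[0,0,0,0,0,-5.5,1],[0,0,0,0,0,-8,1],[0,0,0,2,3,-9,1],[0,0,0,4,7,-9,1],[0,0,0,6,11,-9,1],[0,0,0,7,15,-9,1]]])

```text
time_s: 5.85
tcp_pos: [0.5168, -0.1041, 0.3038]
orientation: [0.0, 0.137, 0.991, -0.0]
wrist_force: [1.1, 0.3, 1.0]
width: -0.0002
gripper_force: 0.0
```

```bash
python3 go.py; python3 -c "
from m import *
c=eyes.read_camera('top');measure(c)
cv2.imwrite('pics/t2.png',cv2.resize(c['color'],(800,600)))"
```

```text
t 5.85 tcp [ 0.5168 -0.1041  0.3038] z-axis [ 3.e-04 -1.e-04 -1.e+00] q6 [-0.35  0.26  0.1   1.41  0.   -0.08] w -0.00016710142031598944 F [1.1 0.3 1. ]
tall tool dxy cm [ -7.17 -15.1    0.  ]
mid tool dxy cm [10.69 35.33 -0.  ]
short tool dxy cm [ 2.19 14.62 -0.  ]
tall lid [ 0.4935 -0.279   0.0773  0.1915] btn [ 0.3972 -0.1024] mean [ 0.3965 -0.1023  0.7604] top-lid mm 569.3 offset 0.2012 want 0.048 ext [0.027 0.016] 163
mid lid [0.4712 0.2813 0.0676 0.1512] btn [0.5103 0.2652] mean [0.5102 0.2653 0.1763] top-lid mm 25.9 offset 0.0423 want 0.042 ext [0.024 0.024] 69
short lid [0.5194 0.0116 0.0575 0.1164] btn [0.5356 0.0435] mean [0.5356 0.0428 0.1431] top-lid mm 27.6 offset 0.0358 want 0.036 ext [0.023 0.023] 68
```

View pics/t2.png

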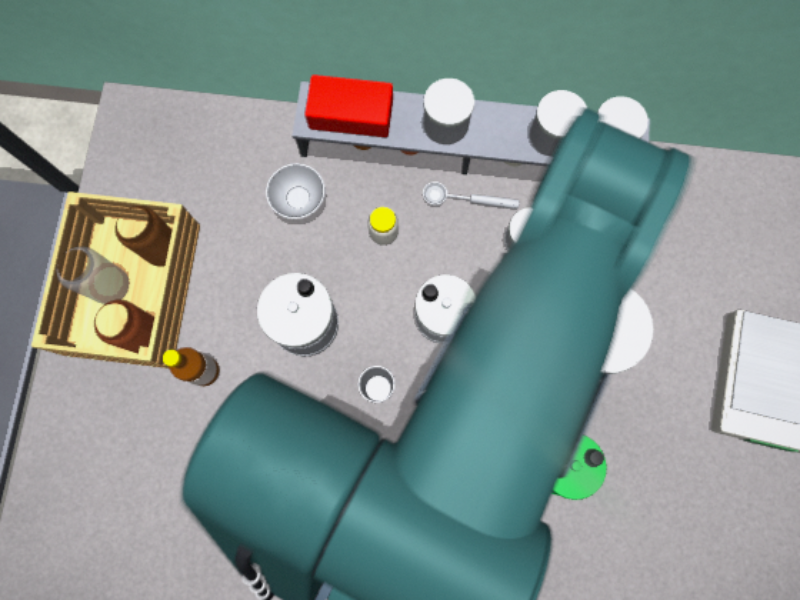

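The arm hides the tall canister in this view, and the other two haven't moved. I'll go above the middle one and check the tall button from there before pressing.

drive_tool(moves=[[[0,0,0,1,3,0,1],[0,0,0,2,7,0,1],[0,0,0,3,11,0,1],[0,0,0,4.5,15,0,1],[0,0,0,6,19,0,1],[0,0,0,7.5,23.5,0,1],[0,0,0,8.5,27.5,0,1],[0,0,0,9.5,31.5,0,1],[0,0,0,10.2,34,0,1],[0,0,0,10.7,35.3,0,1]]])

```text
time_s: 6.9
tcp_pos: [0.5105, 0.2651, 0.303]
orientation: [-0.0, 0.136, 0.991, -0.0]
wrist_force: [-0.6, -0.1, -0.2]
width: 0.0002
gripper_force: 0.0
```

drive_tool(moves=[[[0,0,0,0,0,3,1],[0,0,0,0,0,6,1],[0,0,0,0,0,8,1],[0,0,0,0,0,8,1],[0,0,0,0,0,8,1]]])

```text
time_s: 7.4
tcp_pos: [0.5108, 0.2627, 0.224]
orientation: [0.0, 0.137, 0.991, -0.0]
wrist_force: [0.8, -0.0, 0.8]
width: -0.0
gripper_force: 0.0
```

```bash
python3 go.py; python3 -c "
from m import *
c=eyes.read_camera('top');measure(c)"
```

```text
t 7.4 tcp [0.5108 0.2627 0.224 ] z-axis [ 1.e-04 -0.e+00 -1.e+00] q6 [ 0.33  0.35  0.03  1.25 -0.    0.61] w -2.313178910200179e-05 F [ 0.8 -0.   0.8]
tall tool dxy cm [-17.71 -50.24   0.  ]
mid tool dxy cm [ 0.14  0.2  -0.  ]
short tool dxy cm [ -8.36 -20.52   0.  ]
tall lid [ 0.4972 -0.2604  0.0828  0.1914] btn [ 0.545 -0.269] mean [ 0.5447 -0.2688  0.2064] top-lid mm 15.9 offset 0.0486 want 0.048 ext [0.024 0.024] 80
mid lid [0.4978 0.2199 0.0036 0.1503] btn [0.3833 0.169 ] mean [0.3814 0.1705 0.7112] top-lid mm 561.3 offset 0.1253 want 0.042 ext [0.028 0.023] 210
short lid [0.5193 0.011  0.057  0.1162] btn [0.535  0.0433] mean [0.5351 0.0429 0.1421] top-lid mm 26.9 offset 0.0359 want 0.036 ext [0.024 0.024] 70
```

The tall button's top is now about 15 mm above the lid (it moved down 12 mm) and the canister hasn't shifted. Now I'll press the middle one to TCP z ≈ 0.174.

drive_tool(moves=[[[0,0,0,0.15,0.2,0,1],[0,0,0,0.15,0.2,1,1],[0,0,0,0.15,0.2,2,1],[0,0,0,0.15,0.2,2.6,1],[0,0,0,0.15,0.2,3,1],[0,0,0,0.15,0.2,3.3,1],[0,0,0,0.15,0.2,3.6,1],[0,0,0,0.15,0.2,3.9,1],[0,0,0,0.15,0.2,4.1,1],[0,0,0,0.15,0.2,4.3,1]]])

```text
time_s: 8.45
tcp_pos: [0.5097, 0.2655, 0.1803]
orientation: [0.0, 0.137, 0.991, 0.0]
wrist_force: [-2.7, -0.4, 3.5]
width: 0.0003
gripper_force: 1.6
```

drive_tool(moves=[[[0,0,0,0,0,0.2,1],[0,0,0,0,0,0.3,1],[0,0,0,0,0,0.4,1],[0,0,0,0,0,0.5,1],[0,0,0,0,0,0.6,1],[0,0,0,0,0,0.6,1]]])

```text
time_s: 9.05
tcp_pos: [0.5098, 0.2655, 0.1745]
orientation: [0.0, 0.137, 0.991, 0.0]
wrist_force: [-2.6, -1.8, 8.2]
width: 0.0
gripper_force: 4.1
```

drive_tool(moves=[[[0,0,0,0,0,-0.4,1],[0,0,0,0,0,-0.9,1],[0,0,0,0,0,-2,1],[0,0,0,0,0,-4.5,1],[0,0,0,0,0,-7,1],[0,0,0,-1.5,-4,-7,1],[0,0,0,-3,-8,-7,1],[0,0,0,-5,-12,-7,1],[0,0,0,-7,-16.5,-7,1],[0,0,0,-8.5,-20.8,-7,1]]])

```text
time_s: 10.05
tcp_pos: [0.5355, 0.0402, 0.2449]
orientation: [0.0, 0.137, 0.991, -0.0]
wrist_force: [0.8, -0.2, -0.4]
width: 0.0
gripper_force: 0.0
```

drive_tool(moves=[[[0,0,0,0,0,2,1],[0,0,0,0,0,4,1],[0,0,0,0,0,6,1],[0,0,0,0,0,6,1],[0,0,0,0,0,6,1]]])

```text
time_s: 10.55
tcp_pos: [0.5353, 0.0422, 0.1851]
orientation: [0.0, 0.137, 0.991, 0.0]
wrist_force: [-0.8, 0.4, 0.1]
width: -0.0002
gripper_force: 0.0
```

```bash
python3 go.py; python3 -c "
from m import *
c=eyes.read_camera('top');measure(c)"
```

```text
t 10.55 tcp [0.5353 0.0422 0.1851] z-axis [ 2.e-04 -0.e+00 -1.e+00] q6 [-0.07  0.31 -0.15  1.11 -0.    0.2 ] w -0.00020435979720595404 F [-0.8  0.4  0.1]
tall tool dxy cm [ -9.34 -29.69   0.  ]
mid tool dxy cm [ 8.48 20.76 -0.  ]
short tool dxy cm [-0.01  0.03  0.  ]
tall lid [ 0.4974 -0.2608  0.0825  0.1914] btn [ 0.5459 -0.2693] mean [ 0.545  -0.2687  0.2065] top-lid mm 16.2 offset 0.0493 want 0.048 ext [0.024 0.022] 79
mid lid [0.471  0.2808 0.0671 0.1513] btn [0.5101 0.2661] mean [0.5103 0.2656 0.1661] top-lid mm 15.9 offset 0.0418 want 0.042 ext [0.025 0.023] 72
short lid [ 0.  0.  0. nan] btn [0.3941 0.0485] mean [0.3937 0.0486 0.7006] top-lid mm nan offset 0.3971 want 0.036 ext [0.028 0.028] 292
  return _methods._mean(a, axis=axis, dtype=dtype,
  ret = ret.dtype.type(ret / rcount)
```

The middle button is down and its canister hasn't moved. The tool is over the short canister's button, so I'll press it to TCP z ≈ 0.139.

drive_tool(moves=[[[0,0,0,0,0,1,1],[0,0,0,0,0,2,1],[0,0,0,0,0,2.5,1],[0,0,0,0,0,2.8,1],[0,0,0,0,0,3.1,1],[0,0,0,0,0,3.4,1],[0,0,0,0,0,3.7,1],[0,0,0,0,0,3.9,1],[0,0,0,0,0,4.0,1]]])

```text
time_s: 11.5
tcp_pos: [0.5351, 0.0422, 0.1441]
orientation: [-0.0, 0.137, 0.991, 0.0]
wrist_force: [-2.9, -0.6, 3.1]
width: 0.0001
gripper_force: 1.5
```

drive_tool(moves=[[[0,0,0,0,0,0.2,1],[0,0,0,0,0,0.3,1],[0,0,0,0,0,0.4,1],[0,0,0,0,0,0.5,1],[0,0,0,0,0,0.6,1],[0,0,0,0,0,0.6,1]]])

```text
time_s: 12.1
tcp_pos: [0.5352, 0.0422, 0.1385]
orientation: [0.0, 0.137, 0.991, 0.0]
wrist_force: [-4.8, -0.8, 8.9]
width: -0.0001
gripper_force: 4.6
```

drive_tool(moves=[[[0,0,0,0,0,-0.4,1],[0,0,0,0,0,-0.9,1],[0,0,0,0,0,-2,1],[0,0,0,0,0,-5,1],[0,0,0,0,0,-9,1],[0,0,0,0,0,-13,1],[0,0,0,1,3,-16,1],[0,0,0,3,7,-16,1],[0,0,0,5,12,-16,1],[0,0,0,8,17,-16,1]]])

```text
time_s: 13.1
tcp_pos: [0.5075, 0.2175, 0.2989]
orientation: [0.001, 0.137, 0.991, 0.0]
wrist_force: [0.8, 0.3, -0.3]
width: -0.0
gripper_force: 0.0
```

drive_tool(moves=[[[0,0,0,3,3,0,1],[0,0,0,6,6,0,1],[0,0,0,9,9,0,1],[0,0,0,12,12,0,1],[0,0,0,15,15,0,1],[0,0,0,18,18,0,1],[0,0,0,21,21,0,1],[0,0,0,24,24,0,1],[0,0,0,24,24,0,1],[0,0,0,24,24,0,1]]])

```text
time_s: 14.1
tcp_pos: [0.3411, 0.5125, 0.2984]
orientation: [0.0, 0.136, 0.991, -0.0]
wrist_force: [0.2, 0.3, 0.9]
width: -0.0002
gripper_force: 0.0
```

```bash
python3 -c "
from m import *
c=eyes.read_camera('top');measure(c)
cv2.imwrite('pics/t3.png',cv2.resize(c['color'],(800,600)))"
```

```text
tall lid [ 0.4983 -0.2607  0.0833  0.1915] btn [ 0.5454 -0.2681] mean [ 0.5447 -0.2685  0.2062] top-lid mm 15.7 offset 0.0476 want 0.048 ext [0.024 0.024] 81
mid lid [0.4709 0.2807 0.0673 0.1512] btn [0.5101 0.2657] mean [0.5105 0.2658 0.1667] top-lid mm 16.9 offset 0.042 want 0.042 ext [0.024 0.022] 67
short lid [0.5195 0.0113 0.0575 0.1163] btn [0.5315 0.034 ] mean [0.5346 0.0411 0.1324] top-lid mm 17.4 offset 0.0257 want 0.036 ext [0.032 0.038] 63
```

View pics/t3.png

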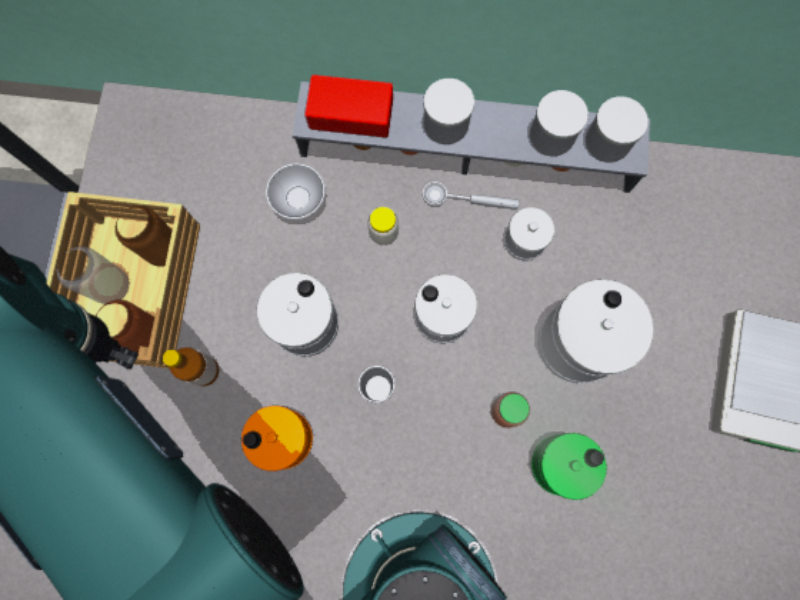

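All things are in place and the hand is clear. The short canister's reading is mixed with its knob, so I'll average a few frames over the button centres before handing in.

```bash
python3 -c "
from h import *
T=dict(tall=(.5450,-.2688,.19),mid=(.5102,.2655,.15),short=(.5355,.0428,.115))
A={k:[] for k in T};L={k:[] for k in T}
for i in range(8):
    w=cloud(eyes.read_camera('top'))
    for k,(x,y,H) in T.items():
        r=np.hypot(w[...,0]-x,w[...,1]-y);z=w[...,2]
        A[k]+=list(z[(r<.009)&(z>H-.01)]);L[k]+=list(z[(r>.022)&(r<.06)&(abs(z-H)<.006)])
for k in T: print(k,len(A[k]),'top-lid mm',(np.median(A[k])-np.median(L[k]))*1e3)
w=cloud(dict(np.load('top.npz')))
for k,(x,y,H) in T.items():
    r=np.hypot(w[...,0]-x,w[...,1]-y);z=w[...,2];print('before',k,(np.median(z[(r<.009)&(z>H-.01)])-np.median(z[(r>.022)&(r<.06)&(abs(z-H)<.006)]))*1e3)
"
```

```text
tall 331 top-lid mm 15.329594999894724
mid 307 top-lid mm 14.953468238030787
short 297 top-lid mm 14.991884822533885
before tall 27.514260945190717
before mid 25.08548253239129
before short 25.80429156516495
```

All three buttons stand 15 mm above their lids, so they are fully down.

```bash
python3 -c "
from rig import order
print(order.job_done())"
```

```text
the job is handed in; nothing more can be done
None
```

I pressed all three vent buttons fully down in the order tall, middle, short (each now stands 15 mm above its lid); nothing on the table was visibly shifted, the hand is clear, and the job is handed in.

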